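Prop the neck and press its fingerboard flush

TASK

Slide the wooden prop, cork side up, under the guitar neck in its sprung cradle, on the one bearer where the gap is wide enough for it, until its tall head is centred under the neck and on that bearer. Then lay the fingerboard blank on the neck, along it and centred, and press the blank firmly flush down onto the neck so that the neck sinks and bears on the prop; finish while still holding it pressed. Do not disturb the other things on the bench.

Things in the scene. Friction and masses are not known exactly. Their poses are not given: they have to be found in the camera images.
- cradle: Fixed wooden cradle: two end posts 50 x 30 mm, 45 mm high, 260 mm apart along its y axis, joined by a low rail 14 mm high, 53 to 71 mm on its +x side (away from the robot). Origin on the bench midway between the posts. The side towards the robot (-x) is open.
- neck: Guitar neck blank of brown wood riding level above the cradle's middle: straight bar 36 mm wide (x), 290 long (y), 20 thick; beyond +y a headstock 58 wide (to y = 254, top 6 mm lower), at -y a heel (to y = -169, 22 mm below the underside). Origin: centre of its flat underside, 61 mm above the bench at rest; axes as the cradle's.
- neck_top (a point): Centre of the neck's flat upper face (36 x 290 mm), 81 mm above the bench at rest; x across the neck, y along it, z up. The blank is to lie centred here. Pressed, the neck sinks straight down on its springs by up to 8 mm: it gives from about 0.6 N, then 1.2 N per mm; propped, it stops on the prop about 3 mm down.
- bearer_low: Fixed wooden block under the neck, 80 mm (x, across the neck) x 56 mm (y), 18 mm thick, on the bench, centred under the neck's width: gap to the neck 43 mm. Origin: centre of its underside. The three bearers stand 80 mm apart along the neck, in any order, aligned with it.
- bearer_mid: Like bearer_low but 30 mm thick: gap to the neck 31 mm.
- bearer_high: Like bearer_low but 42 mm thick: gap to the neck 19 mm.
- prop: Loose stepped wooden prop, 30 mm wide (y), about 100 g, upright on the bench. Tall head 50 mm long (x -25 to 25 mm), 40 mm high, with a cork top; a lower tail 26 mm high reaches to x = -90 mm: it sticks out towards the robot when the head is under the neck and is handy to grip across its width. Origin: centre of the head's underside; x from tail to head.
- prop_top (a point): Centre of the cork top of the prop's head, 40 mm above the prop's origin.
- board: Loose fingerboard blank, flat dark wooden strip 46 mm wide (x), 200 mm long (y), 8 mm thick, about 90 g, lying flat on the bench. Origin: centre of its underside. It overhangs the neck by 5 mm on each side when centred.
- tape: Bystander: roll of paper tape, 96 mm across, 24 mm high. Origin: underside centre.
- sander: Bystander: cork sanding block 70 x 45 x 35 mm. Origin: underside centre.
- glue: Bystander: white bottle, 54 mm across, 140 mm high. Origin: underside centre.
- driver: Bystander: screwdriver with wooden handle, about 200 mm long and 26 mm thick, lying along its x axis. Origin at its middle, on the bench.
- spool: Bystander: wooden spool clamp standing upright, 40 mm across, 80 mm high. Origin: underside centre.
- offcut: Bystander: wood offcut 90 x 30 x 20 mm. Origin: underside centre.
- jar: Bystander: open glass jar, 76 mm across, 90 mm high. Origin: underside centre.
Things that resemble listed ones, but are neither listed nor needed, are in the scene too. Leave any green or purple look-alike of the prop alone.

How it is judged (in metres and radians):
On the way, in this order (a step that is already met when the one before it is completed fails the run):
1. the prop stands on the low bearer with its head centred under the neck (x of prop_top in the frame of neck_top between -0.014 and 0.014 m and y of prop in the frame of bearer_low between -0.014 and 0.014 m and angle between prop's own z axis and vertical below 0.06 rad and angle between the x axis of prop and the x axis of neck, either way round below 0.2 rad and z of prop in the frame of bearer_low between 0.015 and 0.021 m), for 0.2 s.
2. the blank lies flat, along and centred on the neck, the prop still in place (all of step 1 and x of board in the frame of neck_top between -0.008 and 0.008 m and y of board in the frame of neck_top between -0.02 and 0.02 m and z of board in the frame of neck_top between -0.002 and 0.002 m and angle between the y axis of board and the y axis of neck, either way round below 0.07 rad and angle between the z axis of board and the z axis of neck, either way round below 0.02 rad and contact force between board and neck above 0.3 N), for 0.2 s.
At the end, for the whole second after the job is handed in: Prop upright on the low bearer, head centred under the neck and on the bearer to 14 mm, square to 0.2 rad; blank centred on the neck to 8 mm across, 20 mm along, parallel to 0.07 rad, flush to 2 mm; fingers press it (over 4 N; 6 N between blank and neck) and the neck bears on the prop with over 2 N (all of step 2 and contact force between board and neck above 6 N and contact force between the fingers and board above 4 N and contact force between prop and neck above 2 N and contact force between prop and bearer_low above 2 N); the arm keeps its last pose, push and grip.
It fails at once if another thing on the bench was moved by more than 40 mm (distance of any of tape, sander, glue, driver, spool, offcut, jar from where it was at the start of the episode above 0.04 m).
It also fails if it takes over 72 s, if anything falls off the work surface, if the arm or the gripper's body presses on something with over 40 N, if the wrist force passes 120 N, or if a joint passes its speed limit or range.

ROBOT

A 6-joint arm with a two-finger parallel gripper is mounted at the origin on the work surface. World frame = base frame: x ahead of the robot, y to its left, z up, the work surface at z = 0. Lengths are in mm, angles in degrees, forces in N, time in s.
With the tool pointing down it reaches from about 300 to 850 mm from the base axis. Payload 4.2 kg.
Tool frame: the origin (TCP) lies at the very end of the fingers, on their centre line; the grasp point (between the pads) lies 19 mm behind it; z points along the fingers, y is the line along which they close (so a half turn about z gives the same grasp; the last joint's range is limited). The gripper opens to 91 mm and grips with 3 to 60 N. Pads are 32 mm wide; open, the fingers measure 118 mm over their backs; the gripper's body (76 mm by 178 mm) begins 60 mm behind the grasp point.
Start: joints at [69.958, 18.312, 89.639, -0, 72.044, -1.146], TCP at [186.219, 544.027, 213.976] pointing down, gripper open.
Joint ranges: [-177.97, 177.97], [-48.28, 115.42], [12.27, 149.76], [-77.06, 257.06], [2.81, 150.46], [-146.56, 146.56]. Speed limits (degrees/s): [147.25, 147.25, 180, 180, 180, 180].

INTERFACE

Orientations are given as [roll, pitch, yaw] about the fixed x, y, z axes, in that order (R = Rz(yaw) Ry(pitch) Rx(roll)).
In Python, from workcell import * gives the robot as it stands.
- The arm moves only by the tool move_arm, never from a script. Its argument "motion" is a list of rows, each a list of 3 entries, a list of its own where there are three numbers: the finger opening in mm, from 0 to 91.2, then the shift along the world's x, y, z in units of 25 mm (1.0 is 25 mm), then the turn, a rotation vector about the world's x, y, z in units of 4 degrees (1.0 is 4 degrees). In form: [[grip, [x, y, z], [ax, ay, az]], ...]. A call has 1 to 20 rows; each row shifts and turns the commanded pose from where the row before left it; what a row does not reach is not made up. A row lasts 1/12 s, in which the tool goes at most 41.7 mm and 7.16 degrees, less where a joint would pass 70% of its speed; a pose out of reach is approached as far as the arm can. A call with a number of a shift or a turn outside -1 to 1 is refused whole. A call with a gripper value outside its range is refused whole. The fingers move at their own pace and stop on an object; "grip_force" is the grip in N (left out, the last holds). Time passes only in rows, so rows that do not move let the fingers close. It gives the time, the measured TCP pose, the force, the opening and the grip force at its end, in the units of the state.
- state(): the state, without advancing time (a new reading comes with each control period).
- grab_frame(name): name is "scene" or "top"; returns the picture (400x640x3 uint8, blue, green, red); there is no depth.
- camera_info(name): a dict with "fx", "fy", "cx", "cy" (pixels), "k1" (the pictures are not rectified: a ray, as slopes to the right and down, at radius r is drawn at 1 + k1 r^2 times it, then the intrinsics apply), "rvec" (rotation vector, rad) and "tvec" (3), from world to camera coordinates, as OpenCV has them. Camera axes: x right, y down, z forward; pixel columns grow to the right and rows downward; lengths in mm; the calibration is good to about 2 mm. A picture is of the moment at which its call begins. camera_info takes no time and is no camera call.
- job_done(): hands the job in; it is judged then, once.
The state is a dict: "time_s": time; "qpos": joint angles; "qvel": joint speeds; "effort": joint torques, N m; "ee_pos": TCP position; "ee_rot": TCP orientation; "force": force on the tool from outside, world axes, zero at the start; "torque": the same for the moment, N m; "gripper_width": finger opening in mm; "gripper_force": force on a finger pad.
Only numpy, scipy, OpenCV 4.12 (cv2) and the standard library are available. Lean on these libraries where they do the work, as an engineer would, in place of code of your own. Each camera call takes 0.05 s, during which the arm holds its last target. There are 200 camera calls.

## Working session

There is one attempt and no reset: what is moved stays moved. The work goes in short steps, Python scripts to look and compute and a tool call to move; the robot and the scene stay as the last step left them, time stands still between calls to the robot, and variables do not carry over. Pictures are saved under pics/ and viewed, at most 10 in all, crops included, and the job is handed in when it is done.

Besides the shell and the picture viewer there is one more tool, called by a JSON object that holds its "fn" and its "kwargs". move_arm: Moves the arm, as the interface text tells. Shifts and turns lie within -1 to 1; 1 stands for 25 mm of shift or 4 degrees of turn. Its arguments: {"type":"object","properties":{"motion":{"type":"array","items":{"type":"array"}},"grip_force":{"type":"number"}},"required":["motion"]}

```bash
mkdir -p pics
cat > h.py <<'E'
from workcell import *
import numpy as np, cv2
def cam(n):
    c=camera_info(n); R=cv2.Rodrigues(np.array(c["rvec"],float))[0]; t=np.array(c["tvec"],float).ravel()
    return c,R,t
def ray(n,u,v):
    c,R,t=cam(n); xd=np.array([(u-c["cx"])/c["fx"],(v-c["cy"])/c["fy"]]); x=xd.copy()
    for _ in range(20): x=xd/(1+c["k1"]*(x@x))
    return -R.T@t, R.T@np.array([x[0],x[1],1])
def onz(n,u,v,z):
    o,d=ray(n,u,v); return o+d*(z-o[2])/d[2]
def proj(n,p):
    c,R,t=cam(n); q=R@np.array(p,float)+t; x=q[:2]/q[2]; x=x*(1+c["k1"]*(x@x)); return x[0]*c["fx"]+c["cx"],x[1]*c["fy"]+c["cy"]
E
python3 - <<'E'
from h import *
for n in("scene","top"):
    f=grab_frame(n); cv2.imwrite(f"pics/{n}0.png",f); c,R,t=cam(n); print(n,-R.T@t,R[2],c["fx"])
print(state())
E
```

```text
scene [1124.83063619  132.29964566  928.64023744] [-0.55201899 -0.09274797 -0.82865726] 422.4156309167054
top [ 439.87177388   42.19515002 1247.6321701 ] [ 0.11522546 -0.01893218 -0.99315893] 457.26473295722855
{'time_s': 0.1, 'qpos': array([ 6.99548165e+01,  1.83496210e+01,  8.97011456e+01, -1.01582844e-03,
        7.20424393e+01, -1.14778986e+00]), 'qvel': array([-0.02168771, -0.12204968, -0.12814071,  0.08605928,  0.13419811,
        0.04550061]), 'effort': array([-2.36720934e-04, -4.13332343e+01, -2.32511508e+01,  7.28691998e-02,
        4.23186645e-02, -4.69581119e-05]), 'ee_pos': array([186.09386627, 543.5714133 , 213.17615388]), 'ee_rot': array([-1.79906794e+02, -9.01401400e-04,  1.61102920e+02]), 'force': array([ 0.33060337, -0.46299763, -0.18764803]), 'torque': array([-0.03491048,  0.02846379,  0.0136796 ]), 'gripper_force': 0.0, 'gripper_width': 91.56569034790259}
```

View pics/scene0.png

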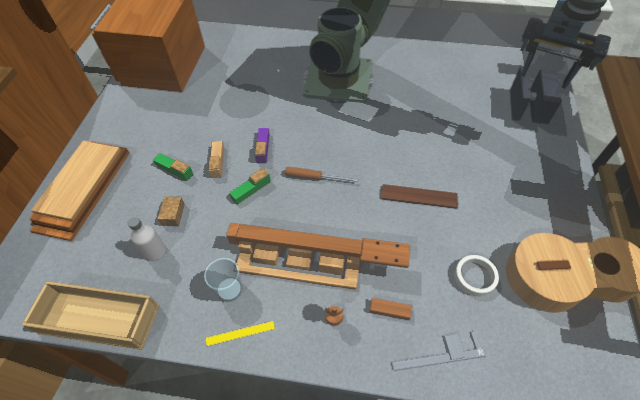

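View pics/top0.png

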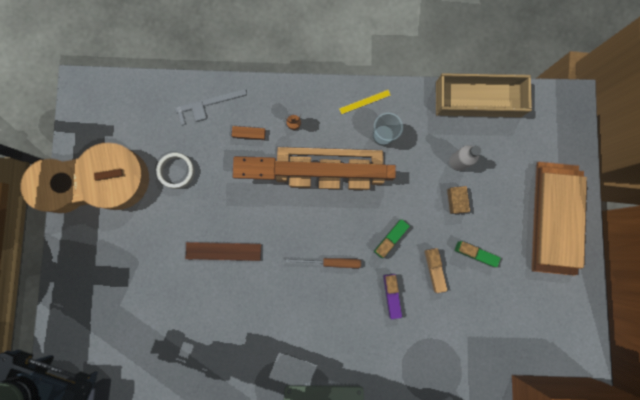

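Scene view: the prop candidates are natural wood (216,158), green (173,166), green (250,186) and purple (262,145). The natural-wood one fits the description, since the green and purple ones are look-alikes. The board is the dark strip at scene (419,197) / top (223,251). The neck is at scene (310,245), with three bearers below it. I'll confirm in an enlarged crop.

Run:
```python
import cv2,numpy as np
s=cv2.imread("pics/scene0.png");t=cv2.imread("pics/top0.png")
r=lambda i,x,y,w,h,W,H:cv2.resize(i[y:y+h,x:x+w],(W,H),interpolation=cv2.INTER_CUBIC)
a=np.hstack([r(t,400,230,60,75,240,300),r(t,220,140,187,100,560,300)])
b=np.hstack([r(s,190,130,60,75,240,300),r(s,215,215,205,110,560,300)])
cv2.imwrite("pics/crop1.png",np.vstack([a,b]))
```

```text
(no output)
```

View pics/crop1.png

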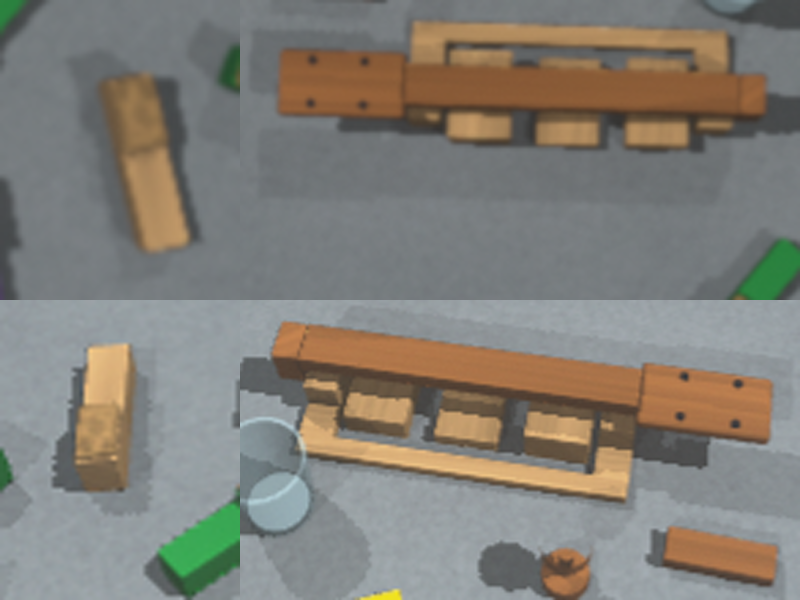

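The crop confirms the natural-wood prop: cork head towards +x (top view about (433,257)) and plain tail towards the robot (about (440,285)). Next I'll get the poses and bearer heights.

Run:
```python
from h import *
t=cv2.imread("pics/top0.png");s=cv2.imread("pics/scene0.png")
def hs(i,u,v): return cv2.cvtColor(i[v:v+1,u:u+1],cv2.COLOR_BGR2HSV)[0,0]
for n,u,v in [("neck",330,170),("bear",300,183),("prop tail",440,283),("cork",434,258),("board",223,251),("bench",300,220)]: print(n,hs(t,u,v))
H=cv2.cvtColor(t,cv2.COLOR_BGR2HSV).astype(int)
def blob(m,u,v):
    n,l=cv2.connectedComponents(m.astype(np.uint8)); m=(l==l[v,u])
    c=max(cv2.findContours(m.astype(np.uint8),0,1)[0],key=cv2.contourArea); return m,c
def rect(name,m,u,v,z):
    m,c=blob(m,u,v); P=np.array([onz("top",*p[0],z)[:2] for p in c],np.float32)
    print(name,cv2.minAreaRect(P), cv2.minAreaRect(c)); return m
sat=H[...,1]>70
rect("board",sat,223,251,8)
m=rect("prop",sat,440,283,26)
neck=(H[...,0]<=11)&(H[...,1]>100)
nm=rect("neck",neck,330,170,81)
# neck rows per column
for u in range(280,400,10):
    r=np.where(nm[:,u])[0]; 
    if len(r): print(u,r.min(),r.max(),onz("top",u,r.min()-.5,81)[:2].round(1),onz("top",u,r.max()+.5,81)[:2].round(1))
r=np.where(nm[170])[0]; print("cols",r.min(),r.max())
for u in (265,300,331): print("scene col",u,[tuple(x) for x in cv2.cvtColor(s[235:290,u:u+1],cv2.COLOR_BGR2HSV)[:,0,[0,2]].tolist()])
for v in (252,263,275,285): print("prop row",v,[x for x in H[v,422:452,1].tolist()])
```

```text
neck [ 13 154 139]
bear [ 16 118 179]
prop tail [ 16 116 180]
cork [ 17 120 138]
board [  9 114  85]
bench [ 98  16 128]
board ((442.49871826171875, 277.73486328125), (42.56495666503906, 197.2149200439453), 0.9260299801826477) ((223.0, 251.0), (16.0, 74.0), 90.0)
prop ((402.4781799316406, -289.9359130859375), (114.35647583007812, 36.5430908203125), 12.978818893432617) ((436.15338134765625, 270.34442138671875), (44.28584671020508, 13.665611267089844), 76.60750579833984)
neck ((603.9051513671875, 9.490966796875), (1028.8360595703125, 1677.975830078125), 1.2227742671966553) ((319.5, 199.5), (399.0, 639.0), 90.0)
280 0 399 [1114.5  139.1] [ 88.5 109.7]
290 0 399 [1115.4  112.4] [88.7 85.6]
300 0 399 [1116.3   85.7] [88.9 61.3]
310 0 399 [1117.1   58.9] [89.2 37.1]
320 0 399 [1118.    32.1] [89.5 12.9]
330 0 399 [1118.8    5.3] [ 89.8 -11.4]
340 0 399 [1119.6  -21.6] [ 90.1 -35.7]
350 0 399 [1120.4  -48.5] [ 90.4 -60. ]
360 0 399 [1121.1  -75.3] [ 90.8 -84.3]
370 0 399 [1121.8 -102.2] [  91.2 -108.7]
380 0 399 [1122.5 -129.2] [  91.6 -133. ]
390 0 399 [1123.2 -156.1] [  92.  -157.3]
cols 
[... 1742 characters left out ...]
16, 219), (17, 219), (16, 218), (17, 224), (17, 221), (17, 127), (15, 96), (23, 102), (103, 137), (100, 142), (101, 162)]
prop row 252 [15, 8, 31, 80, 102, 110, 114, 118, 117, 118, 123, 123, 121, 120, 117, 114, 98, 46, 7, 14, 14, 16, 16, 17, 19, 19, 17, 16, 18, 16]
prop row 263 [16, 14, 15, 13, 5, 49, 91, 105, 111, 119, 120, 121, 122, 122, 123, 123, 123, 124, 119, 95, 34, 14, 14, 13, 16, 19, 16, 19, 17, 18]
prop row 275 [17, 19, 17, 16, 17, 18, 10, 11, 62, 101, 113, 115, 116, 116, 114, 116, 116, 116, 116, 117, 113, 99, 49, 10, 16, 17, 18, 20, 16, 16]
prop row 285 [16, 18, 16, 16, 19, 18, 17, 15, 15, 0, 36, 85, 111, 116, 117, 115, 117, 116, 117, 116, 117, 117, 116, 111, 73, 3, 15, 17, 17, 16]
```

Run:
```python
from h import *
t=cv2.imread("pics/top0.png");s=cv2.imread("pics/scene0.png")
def nmask(i,u,v):
    H=cv2.cvtColor(i,cv2.COLOR_BGR2HSV); m=cv2.inRange(H,(4,110,115),(14,255,255)); l=cv2.connectedComponents(m)[1]; assert l[v,u]; return l==l[v,u]
for n,i,u0,v0,us in (("top",t,330,170,range(285,385,10)),("scene",s,310,243,range(255,360,10))):
    m=nmask(i,u0,v0); A=[];B=[]
    for u in us:
        r=np.where(m[:,u])[0]; r=r[abs(r-v0)<30]
        A.append(onz(n,u,r.min()-.5,81)); B.append(onz(n,u,r.max()+.5,81))
    for X in(A,B):
        X=np.array(X); k=np.polyfit(X[:,1],X[:,0],1); print(n,"x=",k.round(4),"resid",abs(np.polyval(k,X[:,1])-X[:,0]).max().round(1))
    if n=="top":
        r=np.where(m[170])[0]; print("ends",r.min(),r.max(),onz(n,r.min()-.5,170,75),onz(n,r.max()+.5,170,81))
# bearer edges along y, in top view on the -x side just below neck
H=cv2.cvtColor(t,cv2.COLOR_BGR2HSV)
for v in (182,184): print([int(x) for x in H[v,285:375,1]])
```

```text
top x= [1.060000e-02 6.751882e+02] resid 1.4
top x= [-1.800000e-03  6.418037e+02] resid 1.1
ends 233 394 [650.78098415 249.65564669  75.        ] [ 659.11111608 -169.82083131   81.        ]
scene x= [9.600000e-03 6.439829e+02] resid 1.2
scene x= [8.200000e-03 6.782223e+02] resid 1.1
[40, 36, 27, 65, 103, 117, 118, 121, 119, 118, 119, 118, 120, 120, 120, 118, 117, 118, 117, 118, 116, 116, 118, 117, 114, 88, 28, 0, 7, 4, 0, 9, 18, 72, 110, 116, 116, 116, 116, 118, 118, 119, 118, 118, 117, 119, 118, 118, 117, 118, 118, 117, 119, 115, 100, 49, 4, 4, 9, 6, 7, 4, 32, 95, 115, 118, 118, 119, 117, 117, 118, 118, 117, 117, 117, 117, 118, 119, 118, 117, 119, 118, 117, 115, 105, 76, 72, 102, 112, 111]
[3, 3, 4, 56, 101, 114, 117, 118, 119, 118, 118, 119, 118, 118, 118, 117, 117, 118, 118, 118, 118, 118, 117, 117, 112, 87, 28, 3, 3, 4, 4, 9, 14, 76, 110, 115, 116, 117, 118, 118, 119, 119, 119, 118, 120, 118, 117, 117, 118, 119, 118, 118, 117, 114, 98, 46, 3, 7, 8, 10, 13, 10, 5, 71, 113, 118, 120, 120, 119, 116, 116, 119, 117, 119, 119, 119, 119, 118, 119, 117, 118, 119, 118, 115, 102, 59, 42, 67, 72, 64]
```

Run:
```python
from h import *
o,d=ray("scene",300,265.8); p=o+d*(700-o[0])/d[0]; print("mid bearer edge height",p)
for u,v in((265,258.6),(331,265.5)): o,d=ray("scene",u,v); print((o+d*(700-o[0])/d[0]).round(1))
print("low bearer y edges",onz("top",318,184,18),onz("top",340,184,18))
t=cv2.imread("pics/top0.png");S=cv2.cvtColor(t,cv2.COLOR_BGR2HSV)[...,1].astype(float)
def redge(v):
    r=S[v]; u=442
    u=next(k for k in range(436,460) if r[k]<65); return u-1+(r[u-1]-65)/(r[u-1]-r[u])
T=np.array([onz("top",redge(v),v,26)for v in range(272,290)]);Hd=np.array([onz("top",redge(v),v,40)for v in range(250,262)])
for X in(T,Hd):
    k=np.polyfit(X[:,0],X[:,1],1); print("edge y=",k,"yaw",np.degrees(np.arctan(k[0])),X[[0,-1]].round(1))
c=[np.where(S[:,u]>65)[0] for u in range(425,447)]
print([(u,x[(x>235)&(x<300)].min(),x[(x>235)&(x<300)].max()) for u,x in zip(range(425,447),c)])
# board in scene
s=cv2.imread("pics/scene0.png");m=cv2.inRange(cv2.cvtColor(s,cv2.COLOR_BGR2HSV),(0,80,30),(20,255,255));l=cv2.connectedComponents(m)[1]
C=cv2.findContours((l==l[197,419]).astype(np.uint8),0,1)[0][0];P=np.array([onz("scene",*p[0],8)[:2]for p in C],np.float32);print("board",cv2.minAreaRect(P))
```

```text
mid bearer edge height [700.           1.35090625  19.00415403]
[700.  -81.9  32.2]
[700.   75.4  43.3]
low bearer y edges [627.77525653  27.1511567   18.        ] [629.07211279 -32.70557892  18.        ]
edge y= [ 2.31435985e-01 -3.99973730e+02] yaw 13.030882144124718 [[ 398.2 -307.8   26. ]
 [ 354.3 -317.9   26. ]]
edge y= [ 2.47471523e-01 -4.05005640e+02] yaw 13.899813343614717 [[ 455.6 -292.    40. ]
 [ 427.1 -299.2   40. ]]
[(425, np.int64(251), np.int64(253)), (426, np.int64(250), np.int64(257)), (427, np.int64(250), np.int64(261)), (428, np.int64(250), np.int64(266)), (429, np.int64(250), np.int64(270)), (430, np.int64(249), np.int64(274)), (431, np.int64(249), np.int64(278)), (432, np.int64(249), np.int64(282)), (433, np.int64(249), np.int64(287)), (434, np.int64(249), np.int64(290)), (435, np.int64(249), np.int64(291)), (436, np.int64(249), np.int64(292)), (437, np.int64(249), np.int64(292)), (438, np.int64(250), np.int64(292)), (439, np.int64(254), np.int64(292)), (440, np.int64(257), np.int64(292)), (441, np.int64(262), np.int64(291)), (442, np.int64(269), np.int64(291)), (443, np.int64(273), np.int64(291)), (444, np.int64(277), np.int64(291)), (445, np.int64(281), np.int64(291)), (446, np.int64(285), np.int64(290))]
board ((444.6548156738281, 273.76287841796875), (196.2822265625, 44.05547332763672), 89.7990493774414)
```

The middle bearer is the low one (edge heights 32 / 19 / 43 mm from -y to +y). The neck centre is about (660,-2.5) and the prop origin about (434,-283) at yaw 13.4°. Now moving to the prop tail.

{"fn": "move_arm", "kwargs": {"motion": [[91,[0.95,-1,0],[0,0,-1]],[91,[0.95,-1,0],[0,0,-1]],[91,[0.95,-1,0],[0,0,-1]],[91,[0.95,-1,0],[0,0,-1]],[91,[0.95,-1,0],[0,0,-1]],[91,[0.95,-1,0],[0,0,-1]],[91,[0.95,-1,0],[0,0,-1]],[91,[0.95,-1,0],[0,0,-1]],[91,[0,-1,0],[0,0,-1]],[91,[0,-1,0],[0,0,-1]],[91,[0,-1,0],[0,0,-1]],[91,[0,-1,0],[0,0,-1]],[91,[0,-1,0],[0,0,-1]],[91,[0,-1,0],[0,0,-1]],[91,[0,-1,0],[0,0,-1]],[91,[0,-1,0],[0,0,-1]],[91,[0,-1,0],[0,0,-1]],[91,[0,-1,0],[0,0,-1]],[91,[0,-1,0],[0,0,-1]],[91,[0,-1,0],[0,0,-1]]]}}

```text
time_s: 1.77
ee_pos: [375.7, 42.9, 213.8]
ee_rot: [-180.0, 0.0, 80.9]
force: [1.1, 0.3, -0.0]
gripper_width: 90.6
gripper_force: 0.0
```

{"fn": "move_arm", "kwargs": {"motion": [[91,[0,-1,0],[0,0,-1]],[91,[0,-1,0],[0,0,-1]],[91,[0,-1,0],[0,0,-1]],[91,[0,-1,0],[0,0,-1]],[91,[0,-1,0],[0,0,-1]],[91,[0,-1,0],[0,0,-1]],[91,[0,-1,0],[0,0,-1]],[91,[0,-1,0],[0,0,-1]],[91,[0,-1,0],[0,0,-1]],[91,[0,-1,0],[0,0,-1]],[91,[0,-1,-0.5],[0,0,-1]],[91,[0,-1,-0.5],[0,0,-1]],[91,[0,-1,-0.5],[0,0,-1]],[91,[0,-0.6,-0.5],[0,0,-1]],[91,[0,0,-1],[0,0,-1]],[91,[0,0,-1],[0,0,-1]],[91,[0,0,-0.8],[0,0,-0.9]],[91,[0,0,0],[0,0,0]]]}}

```text
time_s: 3.27
ee_pos: [373.5, -294.0, 90.2]
ee_rot: [-179.6, 0.3, 13.4]
force: [-0.2, 0.1, -0.1]
gripper_width: 91.2
gripper_force: 0.0
```

{"fn": "move_arm", "kwargs": {"motion": [[91,[0,0,-1],[0,0,0]],[91,[0,0,-1],[0,0,0]],[91,[0,0,-1],[0,0,0]],[91,[0,0,-0.3],[0,0,0]],[91,[0,0,-0.1],[0,0,0]],[91,[0,0,0],[0,0,0]],[91,[0,0,0],[0,0,0]]]}}

```text
time_s: 3.85
ee_pos: [377.2, -296.8, 10.3]
ee_rot: [179.9, -0.1, 13.5]
force: [0.7, 0.0, 0.8]
gripper_width: 90.7
gripper_force: 0.0
```

Run:
```python
from h import *
s=grab_frame("scene");t=grab_frame("top")
r=lambda i,x,y,w,h,W,H:cv2.resize(i[y:y+h,x:x+w],(W,H),interpolation=cv2.INTER_CUBIC)
cv2.imwrite("pics/g1.png",np.hstack([r(s,160,110,100,100,400,400),r(t,380,220,100,100,400,400)]));st=state();print(st["ee_pos"],st["ee_rot"],st["force"])
```

```text
[ 377.15096539 -296.71061015   10.39741226] [ 1.79856934e+02 -1.02344615e-01  1.35244671e+01] [-0.27462025 -0.22962002 -0.26408588]
```

View pics/g1.png

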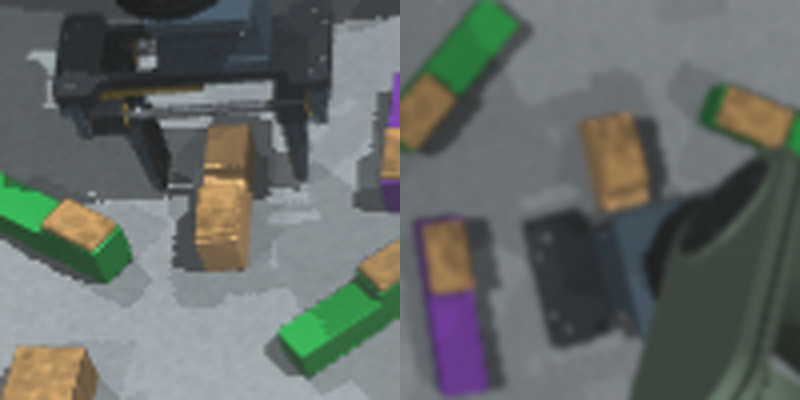

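The fingers straddle the tan prop's tail. Lowering and gripping.

{"fn": "move_arm", "kwargs": {"grip_force": 30, "motion": [[91,[0,0,-0.2],[0,0,0]],[60,[0,0,0],[0,0,0]],[20,[0,0,0],[0,0,0]],[20,[0,0,0],[0,0,0]],[20,[0,0,0],[0,0,0]],[20,[0,0,0],[0,0,0]],[20,[0,0,0],[0,0,0]],[20,[0,0,0],[0,0,0]],[20,[0,0,0],[0,0,0]],[20,[0,0,0],[0,0,0]]]}}

```text
time_s: 4.78
ee_pos: [376.3, -296.0, 4.0]
ee_rot: [180.0, -0.0, 13.5]
force: [-0.1, -1.3, -0.2]
gripper_width: 34.0
gripper_force: 0.1
```

{"fn": "move_arm", "kwargs": {"motion": [[20,[0,0,0],[0,0,0]],[20,[0,0,0],[0,0,0]]]}}

```text
time_s: 4.95
ee_pos: [376.3, -296.1, 4.0]
ee_rot: [180.0, -0.0, 13.5]
force: [-0.4, 1.5, 0.2]
gripper_width: 29.6
gripper_force: 29.9
```

{"fn": "move_arm", "kwargs": {"motion": [[20,[0,0,0.5],[0,0,0]],[20,[0,0,0.7],[0,0,0]],[20,[0,0,1],[0,0,0]],[20,[0,0.75,1],[0,0,0]],[20,[0.5,1,0],[0,0,-0.5]],[20,[0.5,1,0],[0,0,-0.5]],[20,[0.5,1,0],[0,0,-0.5]],[20,[0.5,1,0],[0,0,-0.5]],[20,[0.5,1,0],[0,0,-0.5]],[20,[0.5,1,0],[0,0,-0.5]],[20,[0.5,1,0],[0,0,-0.5]],[20,[0.5,1,0],[0,0,0]],[20,[0.5,1,0],[0,0,0]],[20,[0.5,1,0],[0,0,0]],[20,[0.56,1,0],[0,0,0]],[20,[0,0,0],[0,0,0]],[20,[0,0,0],[0,0,0]],[20,[0,0,0],[0,0,0]]]}}

```text
time_s: 6.45
ee_pos: [514.4, -2.4, 83.5]
ee_rot: [180.0, 0.1, -0.5]
force: [-0.1, -0.7, -1.8]
gripper_width: 29.8
gripper_force: 29.9
```

Run:
```python
from h import *
s=grab_frame("scene");t=grab_frame("top")
cv2.imwrite("pics/s2.png",s);cv2.imwrite("pics/t2.png",t)
st=state();p=st["ee_pos"];print(p,st["ee_rot"],st["force"],st["gripper_width"])
a,b=map(int,proj("top",[575,-2,120]));c,d=map(int,proj("scene",[575,-2,120]));print(a,b,c,d)
r=lambda i,x,y:cv2.resize(i[y-50:y+50,x-50:x+50],(400,400),interpolation=cv2.INTER_CUBIC)
cv2.imwrite("pics/g2.png",np.hstack([r(t,a,b),r(s,c,d)]))
```

```text
[514.35639754  -3.03720819  83.75333127] [ 1.79982513e+02  6.76049006e-02 -5.52950903e-01] [-2.10571457e-01  1.45782068e-04 -9.15868331e-01] 30.05838171468631
329 199 306 198
```

View pics/g2.png

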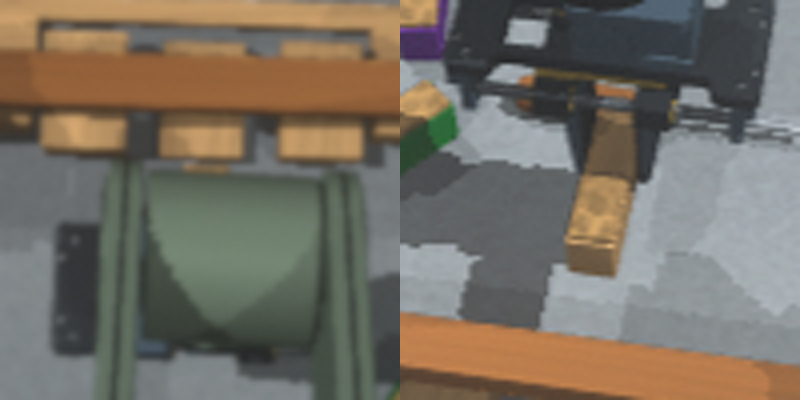

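Run:
```python
from h import *
L=onz("scene",256+166/4,148+236/4,120);R=onz("scene",256+219/4,148+242/4,120);print(L,R)
print("bottom", [ (lambda o,d:o+d*((L+R)[0]/2-o[0])/d[0])(*ray("scene",256+a/4,148+b/4)) for a,b in((167,270),(216,275))])
x0=(L+R)[0]/2
print("back cork edge", onz("scene",256+178/4,148+178/4,120),onz("scene",256+234/4,148+182/4,120))
```

```text
[601.71498972 -17.17506706 120.        ] [601.32040856  13.71686795 120.        ]
bottom [array([601.51769914, -18.89455471,  82.93667266]), array([601.51769914,  10.69298278,  84.24772793])]
back cork edge [560.28944005 -17.86349931 120.        ] [558.31640782  15.26314606 120.        ]
```

{"fn": "move_arm", "kwargs": {"motion": [[20,[0,0,-0.8],[0,0,0]],[20,[0,0,-0.8],[0,0,0]],[20,[0,0,-0.6],[0,0,0]],[20,[0,0,-0.2],[0,0,0]],[20,[0,0,0],[0,0,0]],[20,[0,0,0],[0,0,0]],[20,[0,0,0],[0,0,0]],[20,[0,0,0],[0,0,0]]]}}

```text
time_s: 7.22
ee_pos: [516.0, -2.4, 25.0]
ee_rot: [180.0, -0.1, -0.5]
force: [-0.2, -0.4, -1.7]
gripper_width: 29.6
gripper_force: 29.9
```

{"fn": "move_arm", "kwargs": {"motion": [[20,[0.4,0,0],[0,0,0]],[20,[0.4,0,0],[0,0,0]],[20,[0.2,0,0],[0,0,0]],[20,[0.2,0,0],[0,0,0]],[20,[0,0,0],[0,0,0]],[20,[0,0,0],[0,0,0]]]}}

```text
time_s: 7.72
ee_pos: [545.4, -2.2, 23.8]
ee_rot: [180.0, 0.0, -0.5]
force: [0.4, -0.3, -0.7]
gripper_width: 30.1
gripper_force: 29.9
```

{"fn": "move_arm", "kwargs": {"motion": [[20,[0.2,0,0],[0,0,0]],[20,[0.2,0,0],[0,0,0]],[20,[0.2,0,0],[0,0,0]],[20,[0.2,0,0],[0,0,0]],[20,[0,0,0],[0,0,0]],[20,[0,0,0],[0,0,0]]]}}

```text
time_s: 8.22
ee_pos: [565.5, -2.2, 23.9]
ee_rot: [180.0, 0.0, -0.5]
force: [0.1, 0.1, -1.6]
gripper_width: 29.6
gripper_force: 29.9
```

{"fn": "move_arm", "kwargs": {"motion": [[20,[0.3,0,0],[0,0,0]],[20,[0.3,0,0],[0,0,0]],[20,[0.3,0,0],[0,0,0]],[20,[0.3,0,0],[0,0,0]],[20,[0.12,0,0],[0,0,0]],[20,[0,0,0],[0,0,0]],[20,[0,0,0],[0,0,0]],[20,[0,0,0],[0,0,0]]]}}

```text
time_s: 8.88
ee_pos: [597.7, -2.2, 23.8]
ee_rot: [180.0, 0.1, -0.5]
force: [0.4, -0.0, -1.0]
gripper_width: 29.9
gripper_force: 29.9
```

Run:
```python
from h import *
s=grab_frame("scene");cv2.imwrite("pics/s3.png",s)
st=state();print(st["ee_pos"],st["ee_rot"],st["force"],st["gripper_width"])
cv2.imwrite("pics/g3.png",cv2.resize(s[215:295,220:400],(800,356),interpolation=cv2.INTER_CUBIC))
```

```text
[597.68745529  -2.20159004  23.84932617] [ 1.79995610e+02  4.82458221e-02 -4.95392299e-01] [-0.25924297  0.93217579 -1.06055412] 29.81237265256033
```

View pics/g3.png

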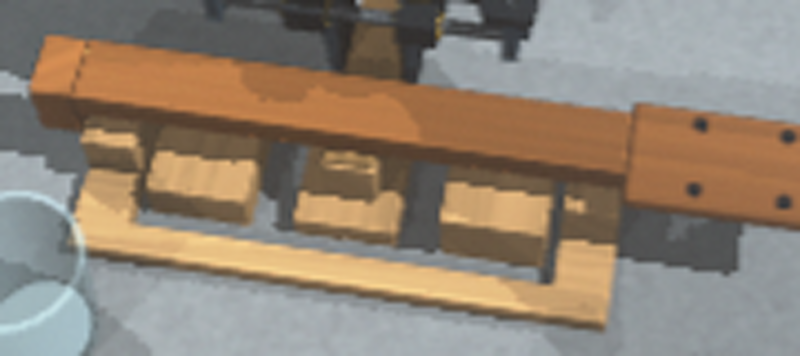

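Run:
```python
from h import *
q=lambda a,b,z:onz("scene",220+a/4.444-.4,215+b/4.444-.4,z).round(1)
print("foot",q(340,194,19.5),q(378,199,19.5),"top edge",q(323,163,59.5),q(380,171,59.5),"bearer edge",q(300,228,18),q(398,242,18))
s=cv2.imread("pics/s3.png")
for u in(296,299,302): print(u,s[244:272,u].mean(1).astype(int).tolist())
```

```text
foot [682.1 -11.4  19.5] [682.    9.3  19.5] top edge [685.3 -17.3  59.5] [685.5  12.9  59.5] bearer edge [704.3 -29.   18. ] [704.6  24.1  18. ]
296 [126, 74, 67, 65, 67, 106, 122, 98, 163, 99, 87, 86, 87, 86, 84, 122, 166, 168, 167, 167, 164, 161, 100, 90, 87, 135, 141, 141]
299 [130, 92, 68, 64, 66, 118, 132, 111, 126, 107, 92, 89, 87, 86, 87, 88, 161, 168, 167, 167, 169, 169, 116, 93, 87, 134, 136, 137]
302 [129, 119, 71, 65, 65, 66, 116, 115, 98, 140, 97, 94, 89, 88, 86, 87, 118, 158, 161, 160, 157, 159, 150, 96, 88, 94, 132, 138]
```

{"fn": "move_arm", "kwargs": {"motion": [[20,[0.1,0,0],[0,0,0]],[20,[0,0,-0.04],[0,0,0]],[20,[0,0,-0.04],[0,0,0]],[20,[0,0,0],[0,0,0]],[20,[0,0,0],[0,0,0]],[50,[0,0,0],[0,0,0]],[50,[0,0,0],[0,0,0]],[50,[0,0,0],[0,0,0]],[50,[0,0,0],[0,0,0]],[50,[0,0,0],[0,0,0]],[50,[0,0,0],[0,0,0]]]}}

```text
time_s: 9.85
ee_pos: [600.7, -2.2, 22.0]
ee_rot: [180.0, -0.0, -0.5]
force: [-0.1, -0.1, -0.1]
gripper_width: 49.6
gripper_force: 0.0
```

{"fn": "move_arm", "kwargs": {"motion": [[50,[0,0,0.3],[0,0,0]],[50,[0,0,0.8],[0,0,0]],[50,[0,0,1],[0,0,0]],[50,[0,0,1],[0,0,0]],[50,[0,0,1],[0,0,0]],[50,[0,0,1],[0,0,0]],[91,[-0.55,1,0],[0,0,1]],[91,[-0.55,1,0],[0,0,1]],[91,[-0.55,1,0],[0,0,1]],[91,[-0.55,1,0],[0,0,1]],[91,[-0.55,1,0],[0,0,1]],[91,[-0.55,1,0],[0,0,1]],[91,[-0.55,1,0],[0,0,1]],[91,[-0.55,1,0],[0,0,1]],[91,[-0.55,1,0],[0,0,1]],[91,[-0.55,1,0],[0,0,1]],[91,[-0.76,1,0],[0,0,1]],[91,[0,0.13,0],[0,0,1]]]}}

```text
time_s: 11.35
ee_pos: [441.3, 279.1, 150.1]
ee_rot: [-179.9, -0.0, 47.9]
force: [-0.4, 0.7, -0.6]
gripper_width: 90.7
gripper_force: 0.0
```

{"fn": "move_arm", "kwargs": {"motion": [[91,[0,0,0],[0,0,1]],[91,[0,0,0],[0,0,1]],[91,[0,0,0],[0,0,1]],[91,[0,0,0],[0,0,1]],[91,[0,0,0],[0,0,1]],[91,[0,0,0],[0,0,1]],[91,[0,0,0],[0,0,1]],[91,[0,0,0],[0,0,1]],[91,[0,0,0],[0,0,1]],[91,[0,0,0],[0,0,1]],[91,[0,0,0],[0,0,0.6]],[91,[0,0,0],[0,0,0]],[91,[0,0,0],[0,0,0]]]}}

```text
time_s: 12.43
ee_pos: [444.3, 276.0, 149.9]
ee_rot: [180.0, -0.0, 89.8]
force: [0.0, -0.1, -0.0]
gripper_width: 91.0
gripper_force: 0.0
```

Run:
```python
from h import *
s=grab_frame("scene");t=grab_frame("top");cv2.imwrite("pics/s4.png",s);cv2.imwrite("pics/t4.png",t)
st=state();print(st["ee_pos"],st["ee_rot"],st["force"],st["gripper_width"])
a=cv2.resize(s[225:285,260:350],(600,400),interpolation=cv2.INTER_CUBIC)
b=cv2.resize(t[140:220,290:380],(600,400)[:0] or (200,178),interpolation=cv2.INTER_CUBIC); c=cv2.resize(s[150:250,350:490],(200,143))
cv2.imwrite("pics/g4.png",np.hstack([a,np.vstack([b,c,np.zeros((400-178-143,200,3),np.uint8)])]))
for u in(292,296,299,302,305): print(u,s[244:272,u].mean(1).astype(int).tolist())
```

```text
[444.25721855 276.02874552 149.77467007] [ 1.79973934e+02 -9.95697957e-03  8.98533020e+01] [-0.17982063  0.1085154   0.53875591] 91.05109187349981
292 [95, 72, 68, 69, 96, 94, 96, 93, 103, 131, 94, 89, 88, 88, 87, 87, 159, 167, 168, 168, 165, 118, 94, 87, 131, 132, 133, 149]
296 [128, 77, 71, 70, 70, 115, 110, 115, 118, 131, 110, 91, 89, 88, 87, 87, 129, 162, 165, 163, 163, 159, 99, 90, 87, 131, 139, 139]
299 [130, 94, 74, 67, 69, 74, 136, 137, 122, 99, 141, 98, 91, 89, 87, 88, 86, 118, 161, 165, 165, 166, 114, 93, 88, 132, 134, 133]
302 [129, 119, 74, 70, 68, 70, 110, 114, 122, 108, 134, 106, 93, 92, 89, 89, 87, 123, 156, 157, 156, 156, 147, 96, 89, 93, 131, 134]
305 [127, 127, 85, 71, 69, 68, 73, 82, 105, 95, 92, 94, 94, 94, 121, 133, 134, 143, 151, 148, 150, 152, 154, 100, 89, 87, 142, 137]
```

View pics/g4.png

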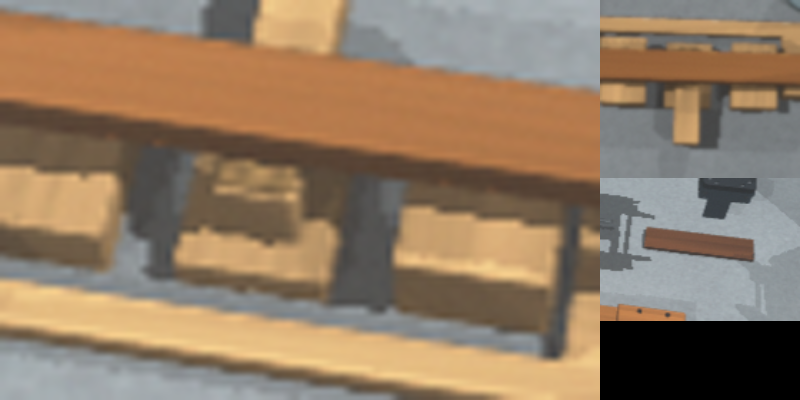

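Run:
```python
from h import *
t=cv2.imread("pics/t4.png")
print(t[196:212,329].mean(1).astype(int)); S=cv2.cvtColor(t,cv2.COLOR_BGR2HSV)[...,1]; print(S[196:212,329],S[200,318:342])
print("tail end at rows:",[(v,onz("top",329,v,44)[0].round(1)) for v in(203.5,204.5,205.5)],"y",onz("top",329,200,44)[1])
print("foot",onz("scene",299,260.7,18),"edge",onz("scene",299,265.6,18),"toptop",onz("scene",299,254.6,58))
```

```text
[155 156 155 156 157 158 160 150 109  88 110 124 126 127 128 127]
[117 118 118 117 118 118 118 118 109  49   7  12  14  14  15  14] [ 11  14  12   7  44  98 114 117 118 118 118 118 118 118 119 117 101  45
   4   4   4   4   7   4]
tail end at rows: [(203.5, np.float64(572.2)), (204.5, np.float64(569.6)), (205.5, np.float64(566.9))] y -2.5185402529419036
foot [686.73082449  -3.61873257  18.        ] edge [699.36976689  -1.23508581  18.        ] toptop [ 6.90683109e+02 -5.31908194e-01  5.80000000e+01]
```

{"fn": "move_arm", "kwargs": {"motion": [[91,[0,0,-1],[0,0,0]],[91,[0,0,-1],[0,0,0]],[91,[0,0,-1],[0,0,0]],[91,[0,0,-1],[0,0,0]],[91,[0,0,-1],[0,0,0]],[91,[0,0,-0.5],[0,0,0]],[91,[0,0,-0.2],[0,0,0]],[91,[0,0,-0.18],[0,0,0]],[91,[0,0,0],[0,0,0]],[91,[0,0,0],[0,0,0]],[91,[0,0,0],[0,0,0]]]}}

```text
time_s: 13.45
ee_pos: [445.0, 276.5, 3.5]
ee_rot: [179.9, -0.1, 89.9]
force: [0.1, 0.1, 0.8]
gripper_width: 90.9
gripper_force: 0.0
```

{"fn": "move_arm", "kwargs": {"grip_force": 25, "motion": [[91,[0,0,-0.06],[0,0,0]],[36,[0,0,0],[0,0,0]],[36,[0,0,0],[0,0,0]],[36,[0,0,0],[0,0,0]],[36,[0,0,0],[0,0,0]],[36,[0,0,0],[0,0,0]],[36,[0,0,0],[0,0,0]],[36,[0,0,0],[0,0,0]],[36,[0,0,0],[0,0,0]],[36,[0,0,0],[0,0,0]],[36,[0,0,0],[0,0,0]]]}}

```text
time_s: 14.37
ee_pos: [444.2, 276.0, 0.9]
ee_rot: [-180.0, 0.0, 89.9]
force: [0.4, 0.2, 0.4]
gripper_width: 45.6
gripper_force: 25.0
```

{"fn": "move_arm", "kwargs": {"motion": [[36,[0,0,0.4],[0,0,0]],[36,[0,0,0.8],[0,0,0]],[36,[0,0,1],[0,0,0]],[36,[0,0,1],[0,0,0]],[36,[0,0,1],[0,0,0]],[36,[0,0,0.6],[0,0,0]],[36,[0.5,-0.6,0],[0,0,0]],[36,[0.8,-1,0],[0,0,0]],[36,[0.8,-1,0],[0,0,0]],[36,[0.8,-1,0],[0,0,0]],[36,[0.8,-1,0],[0,0,0]],[36,[0.8,-1,0],[0,0,0]],[36,[0.8,-1,0],[0,0,0]],[36,[0.8,-1,0],[0,0,0]],[36,[0.8,-1,0],[0,0,0]],[36,[0.8,-1,0],[0,0,-0.1]],[36,[0.6,-1,0],[0,0,0]],[36,[0.34,-0.54,0],[0,0,0]],[36,[0,0,0],[0,0,0]],[36,[0,0,0],[0,0,0]]]}}

```text
time_s: 16.03
ee_pos: [659.8, -2.6, 120.9]
ee_rot: [-179.9, -0.0, 89.4]
force: [-0.9, -0.0, -2.1]
gripper_width: 45.8
gripper_force: 25.0
```

Run:
```python
from h import *
s=grab_frame("scene");cv2.imwrite("pics/s5.png",s)
st=state();print(st["ee_pos"],st["ee_rot"],st["force"],st["gripper_width"])
cv2.imwrite("pics/g5.png",cv2.resize(s[150:300,200:440],(800,500),interpolation=cv2.INTER_CUBIC))
```

```text
[659.32956162  -1.77956974 120.90818833] [-1.79921175e+02 -4.86993006e-02  8.94887688e+01] [-0.81473052  0.68788834 -0.44307455] 45.68697920018869
```

View pics/g5.png

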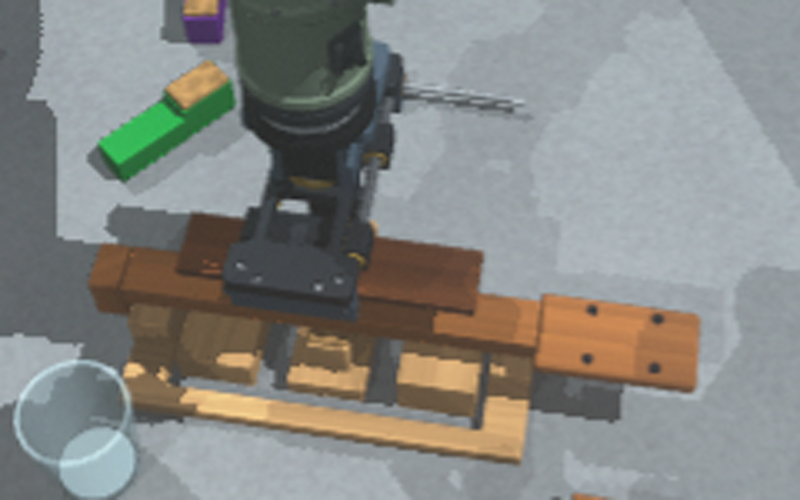

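The board is held over the neck, with its left end at about (255,222) and right end at about (344,234). The prop is still standing on the middle bearer. Checking the centring.

Run:
```python
from h import *
for a,b in((191,214),(178,268),(483,251),(475,305)): print(onz("scene",200+a/3.333-.35,150+b/3.333-.35,127.5).round(1))
```

```text
[ 638.3 -102.9  127.5]
[ 680.9 -101.2  127.5]
[638.3  96.4 127.5]
[679.6  96.4 127.5]
```

{"fn": "move_arm", "kwargs": {"motion": [[36,[0.03,0,-0.6],[0,0,0]],[36,[0,0,-0.5],[0,0,0]],[36,[0,0,-0.24],[0,0,0]],[36,[0,0,-0.1],[0,0,0]],[36,[0,0,0],[0,0,0]],[36,[0,0,0],[0,0,0]],[36,[0,0,0],[0,0,0]],[36,[0,0,0],[0,0,0]]]}}

```text
time_s: 16.75
ee_pos: [661.4, -2.4, 85.8]
ee_rot: [179.9, -0.0, 89.5]
force: [0.0, 0.6, -1.4]
gripper_width: 45.5
gripper_force: 25.0
```

{"fn": "move_arm", "kwargs": {"motion": [[36,[0,0,-0.04],[0,0,0]],[36,[0,0,-0.04],[0,0,0]],[36,[0,0,0],[0,0,0]],[36,[0,0,0],[0,0,0]],[36,[0,0,0],[0,0,0]]]}}

```text
time_s: 17.17
ee_pos: [660.9, -2.5, 82.9]
ee_rot: [180.0, -0.0, 89.5]
force: [0.1, -0.2, -1.3]
gripper_width: 45.9
gripper_force: 25.0
```

{"fn": "move_arm", "kwargs": {"motion": [[36,[0,0,-0.04],[0,0,0]],[36,[0,0,0],[0,0,0]],[36,[0,0,0],[0,0,0]],[36,[0,0,0],[0,0,0]]]}}

```text
time_s: 17.5
ee_pos: [661.0, -2.5, 82.0]
ee_rot: [180.0, 0.0, 89.5]
force: [-0.4, -0.3, -0.3]
gripper_width: 45.5
gripper_force: 25.0
```

{"fn": "move_arm", "kwargs": {"motion": [[36,[0,0,-0.04],[0,0,0]],[36,[0,0,0],[0,0,0]],[36,[0,0,0],[0,0,0]],[36,[0,0,0],[0,0,0]]]}}

```text
time_s: 17.83
ee_pos: [661.0, -2.5, 81.1]
ee_rot: [180.0, 0.0, 89.5]
force: [-0.5, -0.6, 1.0]
gripper_width: 45.6
gripper_force: 25.0
```

{"fn": "move_arm", "kwargs": {"motion": [[36,[0,0,-0.04],[0,0,0]],[36,[0,0,0],[0,0,0]],[36,[0,0,0],[0,0,0]],[36,[0,0,0],[0,0,0]]]}}

```text
time_s: 18.17
ee_pos: [661.0, -2.5, 80.2]
ee_rot: [180.0, 0.0, 89.5]
force: [-1.7, -0.1, 1.6]
gripper_width: 45.8
gripper_force: 25.0
```

{"fn": "move_arm", "kwargs": {"motion": [[36,[0,0,-0.04],[0,0,0]],[36,[0,0,0],[0,0,0]],[36,[0,0,0],[0,0,0]],[36,[0,0,0],[0,0,0]]]}}

```text
time_s: 18.5
ee_pos: [661.0, -2.5, 79.1]
ee_rot: [180.0, 0.0, 89.5]
force: [-0.3, -0.7, 2.9]
gripper_width: 45.5
gripper_force: 25.0
```

{"fn": "move_arm", "kwargs": {"grip_force": 40, "motion": [[36,[0,0,-0.04],[0,0,0]],[36,[0,0,0],[0,0,0]],[36,[0,0,0],[0,0,0]],[36,[0,0,0],[0,0,0]]]}}

```text
time_s: 18.83
ee_pos: [661.0, -2.5, 79.0]
ee_rot: [180.0, 0.0, 89.5]
force: [-3.6, -0.4, 7.5]
gripper_width: 45.6
gripper_force: 40.0
```

{"fn": "move_arm", "kwargs": {"motion": [[36,[0,0,-0.04],[0,0,0]],[36,[0,0,0],[0,0,0]],[36,[0,0,0],[0,0,0]],[36,[0,0,0],[0,0,0]]]}}

```text
time_s: 19.17
ee_pos: [661.1, -2.5, 78.9]
ee_rot: [179.9, 0.0, 89.5]
force: [-3.5, -0.4, 11.7]
gripper_width: 45.5
gripper_force: 40.0
```

{"fn": "move_arm", "kwargs": {"motion": [[36,[0,0,-0.03],[0,0,0]],[36,[0,0,0],[0,0,0]],[36,[0,0,0],[0,0,0]],[36,[0,0,0],[0,0,0]]]}}

```text
time_s: 19.5
ee_pos: [661.1, -2.5, 78.9]
ee_rot: [179.9, 0.0, 89.5]
force: [-4.3, -0.5, 15.0]
gripper_width: 45.6
gripper_force: 40.0
```

{"fn": "move_arm", "kwargs": {"motion": [[36,[0,0,-0.04],[0,0,0]],[36,[0,0,0],[0,0,0]],[36,[0,0,0],[0,0,0]],[36,[0,0,0],[0,0,0]],[36,[0,0,0],[0,0,0]],[36,[0,0,0],[0,0,0]]]}}

```text
time_s: 20.0
ee_pos: [661.1, -2.5, 78.9]
ee_rot: [179.9, 0.0, 89.5]
force: [-5.6, -0.5, 19.2]
gripper_width: 45.4
gripper_force: 40.0
```

Run:
```python
from h import *
s=grab_frame("scene");cv2.imwrite("pics/s6.png",s)
st=state();print(st["ee_pos"],st["force"],st["torque"])
cv2.imwrite("pics/g6.png",cv2.resize(s[170:300,200:440],(800,433),interpolation=cv2.INTER_CUBIC))
```

```text
[661.05528974  -2.48457895  78.90009429] [-5.85135829e+00  1.48107577e-02  1.85833124e+01] [-0.17181868  1.4225994  -0.01263915]
```

View pics/g6.png

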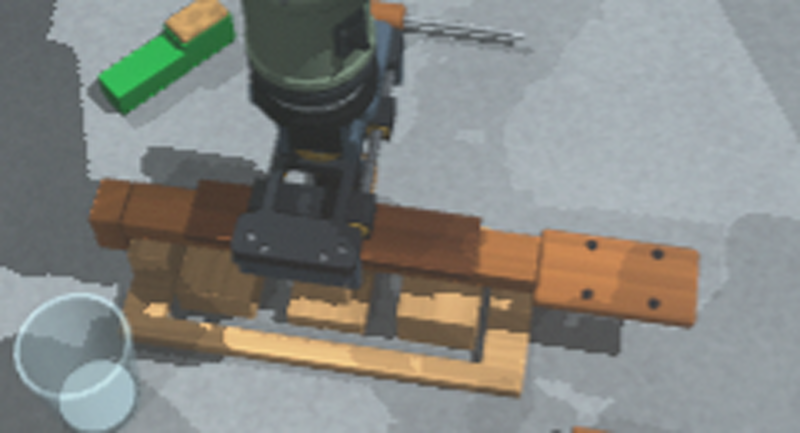

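The blank lies flush and centred along the neck. It sank about 3 mm and then stiffened at 19 N, so the neck bears on the prop. Handing in.

```bash
python3 -c "
from workcell import *
print(job_done())"
```

```text
the job is handed in; nothing more can be done
None
```

I handed the job in with the prop centred on the low (middle) bearer and the blank gripped and pressed flush on the neck at about 19 N. The neck sank about 3 mm onto the prop; the judge returned no verdict.

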